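Empty the drop cup into the specimen bin

ROBOT

A 6-joint arm with a two-finger parallel gripper is mounted at the origin on a cart in front of the work surface, level with it; the furniture and walls round the work are solid. World frame = base frame: x ahead of the robot, y to its left, z up, the work surface at z = 0. Lengths are in m, angles in degrees, forces in N, time in s.
With the tool pointing down it reaches from about 0.35 to 0.875 m from the base axis. Payload 4.2 kg.
Tool frame: the origin (TCP) lies midway between the tips of the shut fingers; the grasp point (between the pads) lies 19 mm behind it; z points along the fingers, y is the line along which they close (so a half turn about z gives the same grasp; the last joint's range is limited). The gripper opens to 87 mm and grips with 3 to 60 N. Pads are 19 mm wide; open, the fingers measure 117 mm over their backs; the gripper's body (75 mm by 190 mm) begins 51 mm behind the grasp point.
Start: joints at [85.29, 22.042, 0.453, 0, -68.411, -14.817], TCP at [0.209, 0.589, 0.223] pointing down, gripper open.
Joint ranges: [-179.83, 179.83], [-69.29, 118.12], [-61.27, 80.66], [-181.25, 117.63], [-171.15, -9.14], [-177.46, 177.46]. Speed limits (degrees/s): [159.86, 159.86, 180, 180, 180, 180].

INTERFACE

Orientations are given as [roll, pitch, yaw] about the fixed x, y, z axes, in that order (R = Rz(yaw) Ry(pitch) Rx(roll)).
In Python, from workcell import env gives the robot as it stands. The module is installed in compiled form; this text tells all that it offers. Calls block until the motion is done:
- env.goto(position, orientation): joint-space move of the TCP to a pose.
- env.move_straight(position, rotation=None, rate=0.15, force_limit=None): straight line of the TCP; rotation=None keeps the orientation; rate is the mean speed in m/s. With force_limit (N) it stops when the force on the tool has changed by that much, and returns True; else False.
- env.set_joints(angles): joint-space move.
- env.gripper_to(opening, grasp_force=None): opening from 0.0 (shut) to 1.0 (fully open); grasp_force is the grip in N (None keeps the last); returns when the fingers have stopped.
- env.dwell(seconds).
- env.inverse_kinematics(position, orientation): joint angles nearest the present ones, or None.
- env.read_state(): the state.
- env.grab_frame(name): name is "scene" or "top"; returns a dict with "image" (400x640x3 uint8, blue, green, red), "fx", "fy", "cx", "cy" (pixels), "position" and "orientation" of the camera in the world. Camera axes: x right, y up, looking along -z (the intrinsics and any distortion apply to the point x, -y, -z); pixel columns grow to the right and rows downward; lengths in m; the calibration is good to about 2 mm. A picture is of the moment at which its call begins. There is no depth.
A pose or a line that the arm cannot do raises env.Unreachable and nothing moves.
- env.close_job(): hands the job in; it is judged then, once.
Trained networks look in a picture, given as the dict that the camera call returned (one of the last four; its "shot" number tells which), for a name from the list of things; names that differ only in an ending like _2 or _b are one class to them, and where a whole thing is asked for, a point or a joint stands for the part that bears it (a point fixed in the world has none). Each returns a list of dicts, best first, with "score" (0 to 1); they miss things now and then, are a little off and sometimes report something else, mostly with a low value. They report only what shows in the picture. A call takes as long as a camera call. They do not tell look-alikes from the thing itself.
- env.search_frame(picture, thing): "xyz" ([x, y, z] in m, in world coordinates, good to about 4 mm: the middle of the surface that is visible of it).
- env.trace(picture, thing): "mask" (400x640 bool, what is visible of it).
The state is a dict: "clock": time; "joint_positions": joint angles; "qvel": joint speeds; "joint_torque": joint torques, N m; "position": TCP position; "tool_rot": TCP orientation; "force": force on the tool from outside, world axes, zero at the start; "wrist_torque": the same for the moment, N m; "opening": opening from 0.0 (shut) to 1.0 (fully open); "finger_force": force on a finger pad.
Only numpy, scipy, OpenCV 4.12 (cv2) and the standard library are available. Lean on these libraries where they do the work, as an engineer would, in place of code of your own. Each camera call takes 0.05 s, during which the arm holds its last target. There are 200 camera calls.

TASK

Slide the drop cup along its rail until it hangs over the rectangular bin (not the round pot), press its release tab and keep it pressed until both test specimens have fallen into the bin, then let the tab spring back. Finally slide the empty cup back fully home against the stop at the far end of the rail. Do not shift the bin, the pot, the tin or the tape roll.

Things in the scene. Friction and masses are not known exactly. Their poses are not given: they have to be found in the camera images.
- rail: fixed aluminium rail unit: a level beam 390 mm long (26 mm deep, 24 mm high, its centre 128 mm above the table) on two posts with foot plates (80 x 50 mm) at y = +/-195 mm; end plates up to 158 mm high. Origin on the table under the beam's middle; y along the beam away from the robot, x to the robot's right, z up. Place and yaw (to 7 degrees) vary
- carriage (a joint): position of the carriage with the drop cup on the rail, m: 0 fully home at the far end of the rail (its +y end), growing to 0.225 as it comes toward the robot (rail's -y); the carriage's and cup's middle lies at y = 0.115 - value in the rail's frame. About 3 N of friction; stays where it is left
- grip_block (a point): point in the black upright block on top of the carriage, above the beam: 30 mm along the rail's x, 24 mm along its y, 52 mm high, its top 202 mm above the table; this point lies on its centre line, 182 mm above the table (20 mm below its top). Axes as the rail's. Pinch it from above across the 24 mm to slide the carriage; the carriage's flat top is at 150 mm
- cup_bottom (a point): centre of the cup's floor, 105 mm above the table, 49 mm to the -x side of the rail's middle line. The cup is a clear box, open at the top and with a hinged gate as bottom, inside 44 mm (x) by 74 mm (y), walls up to 150 mm height. It hangs on the side of the beam that lies to the robot's left
- roof_edge (a point): middle of the outer lower edge of the roof plate (70 x 84 x 4 mm) over cup and tab: at x = -115 mm in the rail's frame, 180 mm above the table. The roof hides the tab from above, so it cannot be pressed straight down
- gate (a joint): angle of the hinged bottom of the cup, rad: 0 shut, 1.26 fully open. A plate 46 mm long hinged on the cup's lower edge next to the beam that swings down, clearing the bin and the pot; geared to the release tab (90 rad per m of tab travel) and shut by a torsion spring
- release_tab (a joint): how far the release tab is pressed in, m: 0 out, 0.014 fully in. It is sprung: about 2.5 to 4 N to begin, 7 to 8 N when fully in; it returns by itself. The specimens slide out within about a second when it is fully in and held
- tab_face (a point): centre of the outer face of the release tab: steel plate 44 mm (y) x 24 mm on the cup's outer side (robot's left), when out at x = -102 mm in the rail's frame, 128 mm above the table. The face looks to the robot's left and up, normal tilted 40 degrees from vertical; it moves along (0.643, 0, -0.766) in the rail's frame. Site axes = rail axes. Press with closed fingers tilted about 40 degrees, from that side
- bin: rectangular open grey bin, 150 mm (x) x 100 mm (y), 42 mm high, walls and floor 3 mm, 0.5 kg, loose. Origin at the centre of its underside, z up. It stands under the path of the cup, its long side across the rail; it and the pot swap places between starts
- pot: round open grey pot, 84 mm across, 40 mm high; origin at the centre of its underside. Also stands under the path of the cup; not to be used
- specimen_1: white dog-bone test specimen, 64 x 20 x 8 mm, 18 g, lying in the cup along the rail's y at the start, under the other one. Origin at the middle of its underside, y along its length
- specimen_2: the second, equal specimen, lying on the first
- parts_tin: round lidded tin, 62 mm across, 25 mm high, a bystander; origin at the centre of its underside
- tape_roll: dark roll of tape lying flat, 55 mm across, 19 mm high, a bystander; origin at the centre of its underside
Not all that is in view belongs to the job. Leave any blue look-alike of the bin alone.

How it is judged (in metres and radians):
On the way, in this order (a step that is already met when the one before it is completed fails the run):
1. the release tab is pressed in with the cup over the bin (value of joint release_tab above 0.01 m and horizontal distance between cup_bottom and bin below 0.045 m), for 0.1 s.
2. both specimens lie in the bin and the released gate is shut again (x of specimen_1 in the frame of bin between -0.072 and 0.072 m and y of specimen_1 in the frame of bin between -0.047 and 0.047 m and z of each of specimen_1, specimen_2 in the frame of bin below 0.045 m and x of specimen_2 in the frame of bin between -0.072 and 0.072 m and y of specimen_2 in the frame of bin between -0.047 and 0.047 m and value of joint release_tab below 0.002 m and value of joint gate below 0.15 rad), for 0.2 s.
At the end, for the whole second after the job is handed in: Both specimens lie at rest inside the rectangular bin (below its rim), the gate is shut (within 0.15 rad), the tab is out (within 2 mm) and the carriage is home (within 8 mm of the far end stop) (all of step 2 and value of joint carriage below 0.008 m and linear speed of each of specimen_1, specimen_2, bin below 0.03 m/s); the robot touches nothing.
It fails at once if the bin is shifted by more than 30 mm (distance of bin from where it was at the start of the episode above 0.03 m).
It fails at once if the pot is shifted by more than 30 mm (distance of pot from where it was at the start of the episode above 0.03 m).
It fails at once if the tin is shifted by more than 30 mm (distance of parts_tin from where it was at the start of the episode above 0.03 m).
It fails at once if the tape roll is shifted by more than 30 mm (distance of tape_roll from where it was at the start of the episode above 0.03 m).
It also fails if it takes over 69 s, if anything falls off the work surface, if the arm or the gripper's body presses on something with over 40 N, if the wrist force passes 120 N, or if a joint passes its speed limit or range.

## Working session

There is one attempt and no reset: what is moved stays moved. The work goes in short steps, each a Python script; the robot and the scene stay as the last script left them, time stands still between calls to the robot, and variables do not carry over. Pictures are saved under pics/ and viewed, at most 10 in all, crops included, and the job is handed in when it is done.

```bash
mkdir -p pics
python3 - <<'E'
from workcell import env
import cv2
for n in("scene","top"):
    p=env.grab_frame(n);cv2.imwrite(f"pics/{n}0.png",p["image"]);print(n,p["position"],p["orientation"],p["fx"],p["cx"],p["cy"],[k for k in p])
    for t in("rail","grip_block","cup_bottom","roof_edge","tab_face","bin","pot","parts_tin","tape_roll"):
        print(t,[(r["score"],[round(float(v),3) for v in r["xyz"]]) for r in env.search_frame(p,t)][:3])
print(env.read_state())
E
```

```text
scene [-0.10683382 -0.37436532  0.81908091] [ 4.87004730e+01  5.37597194e-02 -6.21182427e+01] 456.7367578852414 319.0071548826873 204.97393745711915 ['image', 'fx', 'fy', 'cx', 'cy', 'position', 'orientation', 'shot']
rail [(0.7, [0.612, -0.006, 0.138])]
grip_block [(0.58, [0.657, 0.061, 0.151])]
cup_bottom [(0.67, [0.658, 0.06, 0.155])]
roof_edge [(0.73, [0.661, 0.06, 0.155]), (0.69, [0.651, 0.107, 0.128])]
tab_face []
bin [(0.87, [0.692, -0.151, 0.012]), (0.61, [0.661, 0.063, 0.154]), (0.59, [0.453, 0.062, 0.017])]
pot [(0.56, [0.575, 0.082, 0.025])]
parts_tin [(0.96, [0.431, 0.204, 0.027])]
tape_roll [(0.84, [0.484, -0.229, 0.023])]
top [ 0.38742651 -0.02544813  1.18251613] [  8.78670187   1.69625746 -91.51140722] 441.8347945173931 321.75358950766525 199.3171156756061 ['image', 'fx', 'fy', 'cx', 'cy', 'position', 'orientation', 'shot']
rail [(0.62, [0.636, 0.01, 0.139]), (0.46, [0.488, -0.226, 0.019])]
grip_block [(0.79, [0.659, 0.067, 0.182])]
cup_bottom [(0.93, [0.656, 0.068, 0.185])]
roof_edge [(0.75, [0.654, 0.067, 0.184])]
tab_face []
bin [(0.95, [0.447, 0.056, 0.009]), (0.76
[... 192 characters left out ...]
, 0.003])]
{'clock': 1.0, 'joint_positions': array([ 8.52901421e+01,  2.20421462e+01,  4.52525674e-01, -1.43024809e-03,
       -6.84121997e+01, -1.48166310e+01]), 'qvel': array([-0.06205447,  0.02880812, -0.01331582, -0.00633393,  0.06422592,
        0.12136812]), 'joint_torque': array([ 4.05542860e-04, -3.90474665e+01,  1.87623382e+01,  4.22452748e+00,
        1.54527300e-02, -2.29668137e-05]), 'position': array([0.20886392, 0.58903633, 0.22254076]), 'tool_rot': array([ 1.79997900e+02,  8.20219657e-04, -1.95270151e+01]), 'force': array([ 0.2964542 ,  0.09807255, -0.42314817]), 'wrist_torque': array([-0.04830856,  0.03513428,  0.02304044]), 'finger_force': 0.0, 'opening': 1.0012862509677007}
```

View pics/scene0.png

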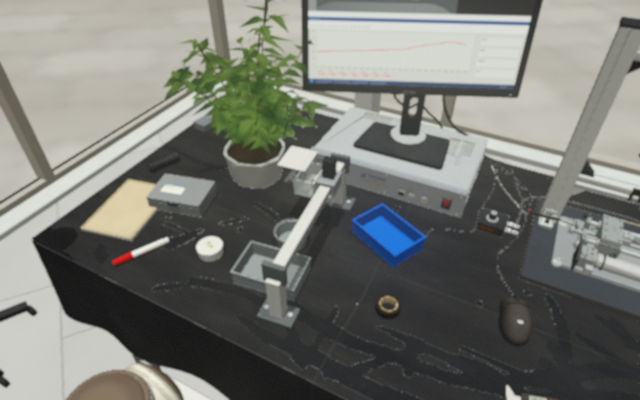

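View pics/top0.png

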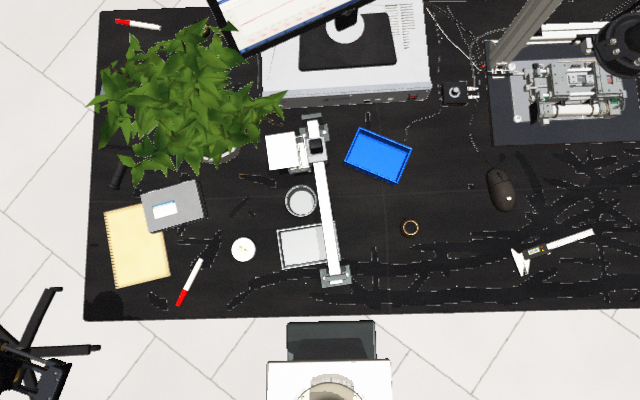

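Candidates for the bin: the grey rectangular bin at top (302,247), which stands under the rail; the blue look-alike at (378,155), off to the right; and the round pot at (300,200). I choose the grey one. The cup with its white roof is at (283,150) and the black grip block at (316,146). One close crop to check.

Run:
```python
import cv2
i=cv2.imread("pics/top0.png")[105:295,250:370]
cv2.imwrite("pics/crop1.png",cv2.resize(i,None,fx=3.15,fy=3.15,interpolation=cv2.INTER_CUBIC))
```

```text
(no output)
```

View pics/crop1.png

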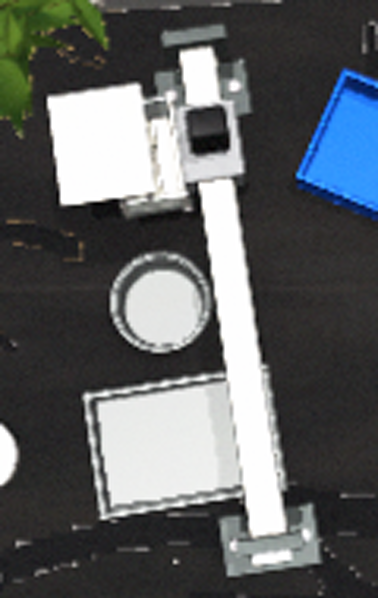

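The crop confirms it: the grey bin is under the rail's near end, the pot is in the middle, and the cup and roof are at the far end. Next I turn the pixels into positions.

```bash
cat > h.py <<'E'
import numpy as np, cv2
from scipy.spatial.transform import Rotation as R
def ray(p,u,v,z):
    d=R.from_euler('xyz',p["orientation"],degrees=True).apply([(u-p["cx"])/p["fx"],-(v-p["cy"])/p["fy"],-1])
    o=np.array(p["position"]); return o+d*(z-o[2])/d[2]
def proj(p,P):
    c=R.from_euler('xyz',p["orientation"],degrees=True).inv().apply(np.array(P)-p["position"])
    return p["cx"]+p["fx"]*c[0]/-c[2], p["cy"]-p["fy"]*c[1]/-c[2]
E
python3 - <<'E'
from workcell import env
from h import *
p=env.grab_frame("top")
def c(x,y,z): return ray(p,x/3.15+250-.34,y/3.15+105-.34,z)
np.set_printoptions(precision=4,suppress=True)
rf=[c(*q,.184) for q in((48,98),(142,83),(158,192),(63,206))]
print("roof",np.array(rf),np.mean(rf,0))
print("block",c(210,124,.202))
for y,a,b in((190,201,236),(530,248,286)): print("beam",c(a,y,.14),c(b,y,.14),c((a+b)/2,y,.14))
bn=[c(*q,.042) for q in((83,395),(103,518),(285,487),(267,366))]
print("bin",np.array(bn),np.mean(bn,0))
print("pot",c(160,302,.04))
print("foot near",c(272,540,.005))
E
```

```text
roof [[0.6977 0.1296 0.184 ]
 [0.7068 0.0592 0.184 ]
 [0.6232 0.0488 0.184 ]
 [0.615  0.1191 0.184 ]] [0.6607 0.0892 0.184 ]
block [0.6683 0.0086 0.202 ]
beam [0.634 0.019 0.14 ] [ 0.6331 -0.0079  0.14  ] [0.6336 0.0055 0.14  ]
beam [ 0.3756 -0.0097  0.14  ] [ 0.3749 -0.0378  0.14  ] [ 0.3753 -0.0237  0.14  ]
bin [[ 0.4877  0.1244  0.042 ]
 [ 0.3872  0.1092  0.042 ]
 [ 0.4082 -0.0392  0.042 ]
 [ 0.5072 -0.0277  0.042 ]] [0.4475 0.0417 0.042 ]
pot [0.5634 0.0596 0.04  ]
foot near [ 0.3654 -0.0274  0.005 ]
```

```bash
cat >> h.py <<'E'
A=np.radians(6.7); EY=np.array([np.cos(A),np.sin(A),0]); EX=np.array([np.sin(A),-np.cos(A),0]); EZ=np.array([0,0,1.])
BLK=np.array([.6683,.0088,0]); BIN=np.array([.4475,.0417,0])
def ori(z,s):
    y=s*EY; return R.from_matrix(np.c_[np.cross(y,z),y,z]).as_euler('xyz',degrees=True)
PD=.643*EX-.766*EZ
D=(BIN-(BLK-.049*EX))@EY
E
python3 - <<'E'
from workcell import env
from h import *
np.set_printoptions(precision=3,suppress=True)
s=env.grab_frame("scene");t=env.grab_frame("top")
print("block in scene",[proj(s,BLK+.202*EZ+a*.015*EX+b*.012*EY) for a in(-1,1) for b in(-1,1)])
RO=BLK-.080*EX+.184*EZ
print("roof in scene",[proj(s,RO+a*.035*EX+b*.042*EY) for a in(-1,1) for b in(-1,1)])
print("bin lateral/D",D,(BIN-(BLK-.049*EX))@EX)
for z in np.arange(.1,.6,.05):
    P=ray(t,285,97,z); print("leaf",P,proj(s,P))
B2=BLK+D*EY
for sg in(1,-1):
    for P,o in((BLK+.16*EZ,ori(-EZ,sg)),(B2+.16*EZ,ori(-EZ,sg)),(B2-.102*EX+.128*EZ-.06*PD,ori(PD,sg)),(B2-.102*EX+.128*EZ+.014*PD,ori(PD,sg))):
        print(sg,P,o,env.inverse_kinematics(P,o))
E
```

```text
block in scene [(np.float64(321.6379608342137), np.float64(160.24064309623492)), (np.float64(325.30139248672907), np.float64(154.6313536967155)), (np.float64(333.8949805428744), np.float64(163.01189809869976)), (np.float64(337.39242020124425), np.float64(157.31555913893095))]
roof in scene [(np.float64(277.1868019790408), np.float64(164.49973483660384)), (np.float64(291.64212717457485), np.float64(145.69013089433997)), (np.float64(304.78570111403343), np.float64(170.9988979495057)), (np.float64(318.02656384521714), np.float64(151.52227434190814))]
bin lateral/D -0.21545361216752962 -0.00943621312134894
leaf [0.825 0.09  0.1  ] (np.float64(328.55359486913096), np.float64(151.5601714072256))
leaf [0.805 0.085 0.15 ] (np.float64(327.1217376594675), np.float64(140.3121365044663))
leaf [0.785 0.079 0.2  ] (np.float64(325.5706491637867), np.float64(128.12747352345173))
leaf [0.765 0.074 0.25 ] (np.float64(323.8847897352319), np.float64(114.88410989364806))
leaf [0.745 0.069 0.3  ] (np.float64(322.04579666510426), np.float64(100.43779632332414))
leaf [0.724 0.063 0.35 ] (np.float64(320.0318
[... 474 characters left out ...]
-63.343 172.113]
1 [ 0.454 -0.016  0.16 ] [180.    0.   96.7] [ 18.52    8.912 -27.811   0.    -53.276 168.18 ]
1 [0.438 0.123 0.174] [180.     40.011  96.7  ] [ 53.225  19.096 -32.758  27.772 -71.689 116.593]
1 [0.443 0.076 0.117] [180.     40.011  96.7  ] [ 48.359  21.763 -40.635  33.216 -61.266 113.251]
-1 [0.668 0.009 0.16 ] [180.    0.  -83.3] [ 14.587  28.784   2.127   0.    -63.343  -7.887]
-1 [ 0.454 -0.016  0.16 ] [180.    0.  -83.3] [ 18.52    8.912 -27.811   0.    -53.276 -11.82 ]
-1 [0.438 0.123 0.174] [-180.     -40.011  -83.3  ] [ 53.225  19.096 -32.758  27.772 -71.689 -63.407]
-1 [0.443 0.076 0.117] [-180.     -40.011  -83.3  ] [ 48.359  21.763 -40.635  33.216 -61.266 -66.749]
```

The block and roof project where the scene picture shows them. Both orientations are reachable, and the nearest leaf tip is at about (0.745, 0.069, 0.30). I shift the grip 5 mm to the right of it and go.

Run:
```python
from workcell import env
from h import *
np.set_printoptions(precision=3,suppress=True)
o=ori(-EZ,-1); G=BLK+.005*EX; C=lambda:env.read_state()
env.goto(BLK+D*EY+.32*EZ,o)
env.move_straight(G+.25*EZ,rate=.2)
print(env.move_straight(G+.162*EZ,rate=.1,force_limit=10))
env.gripper_to(0.0,25)
s=C();print(s["clock"],s["position"],s["opening"]*.087,s["finger_force"],s["force"])
print(env.move_straight(G+D*EY+.162*EZ,rate=.08,force_limit=20))
s=C();print(s["clock"],s["position"],s["opening"]*.087,s["force"])
p=env.grab_frame("scene");cv2.imwrite("pics/s1.png",p["image"][100:350,150:450].repeat(2,0).repeat(2,1))
```

```text
False
6.8583 [0.67  0.004 0.162] 0.023667016436625662 24.99916433589533 [ 3.254 -0.485 -1.388]
False
9.7 [ 0.454 -0.022  0.162] 0.023756560424095588 [ 0.959 -5.062 -2.243]
```

View pics/s1.png

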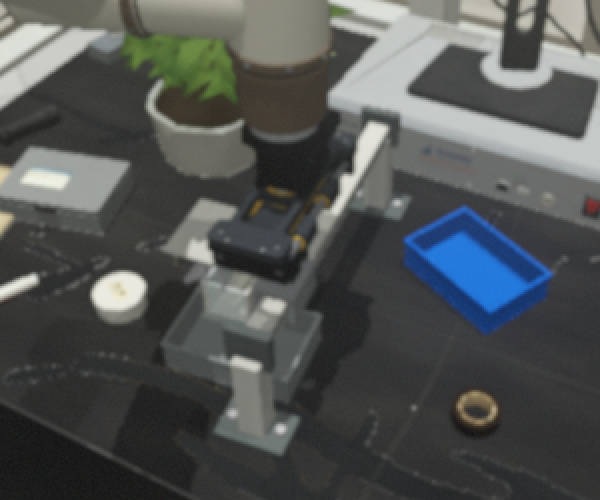

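The carriage now holds the cup over the grey bin; bin (crop 240,340), tin (120,298) and tape (477,410) are undisturbed. Next: let go, go to the pressing stand-off and check.

Run:
```python
from workcell import env
from h import *
np.set_printoptions(precision=3,suppress=True)
B2=BLK+D*EY; q=env.read_state()["position"]
env.gripper_to(0.7)
env.move_straight([q[0],q[1],.31],rate=.2)
env.gripper_to(0.0)
env.goto(B2-.102*EX+.128*EZ-.12*PD,ori(PD,-1))
s=env.read_state();print(s["clock"],s["position"],s["force"])
t=env.grab_frame("top");i=t["image"].copy();f=6
x0,y0=250,190;i=cv2.resize(i[y0:y0+100,x0:x0+100],None,fx=f,fy=f,interpolation=cv2.INTER_CUBIC)
def dot(P,c):
    u,v=proj(t,P);cv2.circle(i,(int((u-x0+.5)*f),int((v-y0+.5)*f)),4,c,-1)
for a in(-1,1):
    for b in(-1,1):
        dot(B2-.08*EX+.184*EZ+a*.035*EX+b*.042*EY,(0,0,255)); dot(B2+.202*EZ+a*.015*EX+b*.012*EY,(0,255,0))
cv2.imwrite("pics/t2.png",i)
s=env.grab_frame("scene");cv2.imwrite("pics/s2.png",s["image"][130:330,180:380].repeat(3,0).repeat(3,1))
```

```text
13.6083 [0.433 0.162 0.22 ] [ 0.283 -0.453  0.202]
```

View pics/t2.png

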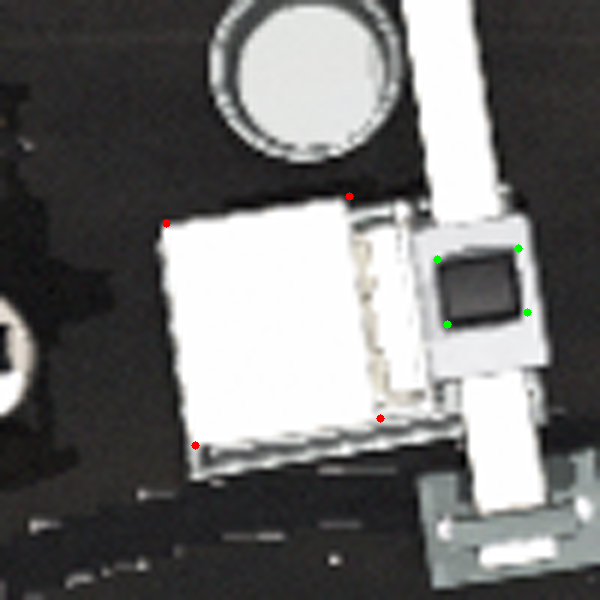

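View pics/s2.png

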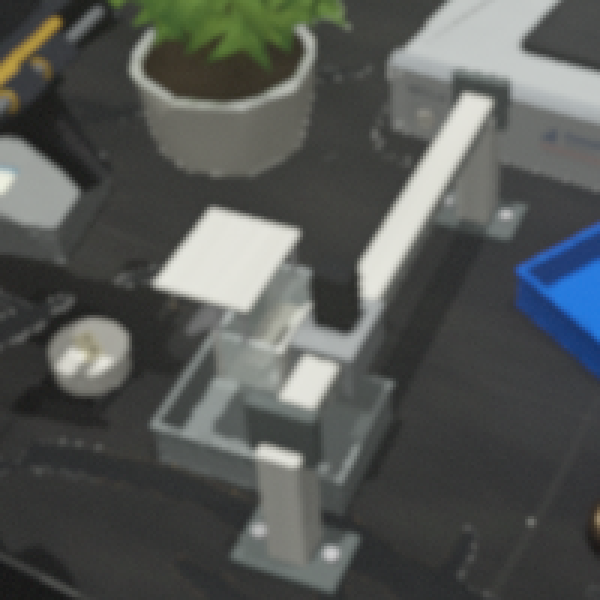

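The overlay fits to 1-2 mm, and the cup hangs over the grey bin with both specimens still in it. I press the tab now.

Run:
```python
from workcell import env
from h import *
np.set_printoptions(precision=4,suppress=True)
B2=BLK+D*EY; T=B2-.1025*EX+.128*EZ+.003*(-.766*EX-.643*EZ)
def rep(n):
    s=env.read_state();print(n,s["clock"],"depth",(s["position"]-T)@PD,"F",s["force"]@PD,s["force"])
print(env.move_straight(T-.02*PD,rate=.15,force_limit=8));rep("near")
print(env.move_straight(T+.008*PD,rate=.04,force_limit=20));rep("mid")
print(env.move_straight(T+.017*PD,rate=.02,force_limit=9));rep("in")
env.dwell(2.5);rep("held")
s=env.grab_frame("scene");cv2.imwrite("pics/s3.png",s["image"][130:330,180:380].repeat(3,0).repeat(3,1))
for n in("specimen_1",):print([(r["score"],r["xyz"]) for r in env.search_frame(s,n)])
```

```text
False
near 14.525 depth -0.020689836487388178 F -0.3927461806426285 [0.2355 0.0679 0.4792]
False
mid 15.375 depth 0.007642919016236838 F -6.240317467189485 [-3.4819  4.6718  3.9108]
True
in 15.75 depth 0.012428927505411157 F -7.024636635760413 [-2.6408  3.5967  5.9134]
held 18.25 depth 0.012160421162297683 F -6.806699954175462 [-1.841   3.2851  5.967 ]
[(0.69, [0.4442, 0.0913, 0.0125]), (0.28, [0.4441, 0.0314, 0.169])]
```

View pics/s3.png

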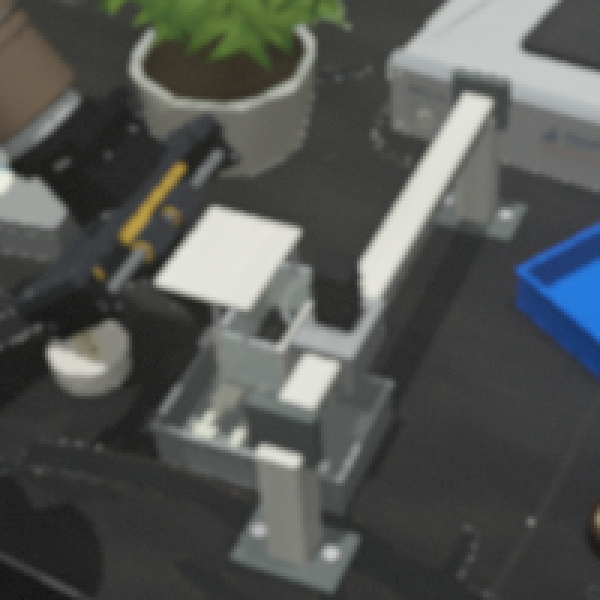

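Both specimens show as white ends in the bin at (205,425) and (240,435), and the cup is open and empty. I press a little further to be sure of full travel, then back off.

Run:
```python
from workcell import env
from h import *
np.set_printoptions(precision=4,suppress=True)
B2=BLK+D*EY; T=B2-.1025*EX+.128*EZ+.003*(-.766*EX-.643*EZ)
def rep(n):
    s=env.read_state();print(n,s["clock"],"depth",(s["position"]-T)@PD,"F",s["force"]@PD,s["force"])
print(env.move_straight(T+.0185*PD,rate=.02,force_limit=9));rep("in")
env.dwell(1.0);rep("held")
env.move_straight(T-.03*PD,rate=.1)
env.move_straight(T-.13*PD,rate=.2);rep("out")
env.dwell(.5)
s=env.grab_frame("scene");cv2.imwrite("pics/s4.png",s["image"][130:330,180:380].repeat(3,0).repeat(3,1))
t=env.grab_frame("top")
for p in(s,t):
  for n in("grip_block","bin"):print(n,[(r["score"],r["xyz"]) for r in env.search_frame(p,n)][:2])
```

```text
True
in 18.5667 depth 0.012449834270225188 F -7.278503368417844 [-2.2597  3.9551  5.9833]
held 19.5667 depth 0.01221716592020793 F -6.5309707802686425 [-1.453   3.6355  5.3529]
out 20.8 depth -0.12844579366696812 F 1.041783464558384 [ 0.5474 -0.3598 -1.0065]
grip_block [(0.82, [0.4457, 0.0366, 0.1586])]
bin [(0.97, [0.4397, 0.0379, 0.0171]), (0.88, [0.6899, -0.1523, 0.0124])]
grip_block []
bin [(0.67, [0.4073, 0.0506, 0.0059]), (0.64, [0.6844, -0.1462, 0.0031])]
```

View pics/s4.png

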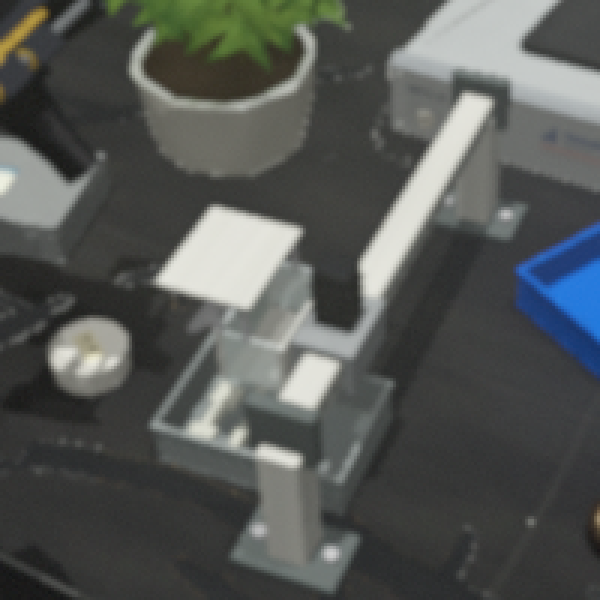

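The tab is out, the gate is shut, the cup is empty and both specimens lie in the bin at (212,410) and (238,435). Now I re-grip the block and slide the carriage home.

Run:
```python
from workcell import env
from h import *
np.set_printoptions(precision=3,suppress=True)
o=ori(-EZ,-1); G=BLK+.005*EX; H=G+D*EY
def rep(n):
    s=env.read_state();print(n,s["clock"],s["position"],"y",(s["position"]-G)@EY,"Fy",s["force"]@EY,s["force"],s["opening"]*.087)
env.gripper_to(0.9)
env.goto(H+.31*EZ,o)
print(env.move_straight(H+.162*EZ,rate=.12,force_limit=10))
env.gripper_to(0.0,30);rep("grip")
print(env.move_straight(G-.02*EY+.162*EZ,rate=.08,force_limit=25));rep("near")
print(env.move_straight(G+.045*EY+.162*EZ,rate=.03,force_limit=18));rep("stop")
```

```text
False
grip 26.2167 [ 0.455 -0.021  0.162] y -0.2150655979070332 Fy 2.255006063732929 [ 2.258  0.11  -0.421] 0.02382468608026911
False
near 28.8083 [0.65  0.002 0.162] y -0.01927893742508858 Fy -0.292597727919358 [-0.832  4.577  3.27 ] 0.023536852256571462
True
stop 29.9167 [0.673 0.005 0.162] y 0.004322418041803836 Fy -1.9235619376213975 [-1.876 -0.518  3.15 ] 0.023446564135422045
```

Run:
```python
from workcell import env
from h import *
np.set_printoptions(precision=3,suppress=True)
G=BLK+.005*EX
def rep(n):
    s=env.read_state();print(n,s["clock"],s["position"],"y",(s["position"]-G)@EY,"Fy",s["force"]@EY,s["force"],s["opening"]*.087)
print(env.move_straight(G+.03*EY+.162*EZ,rate=.03,force_limit=25));rep("again")
env.gripper_to(0.6);rep("open")
q=env.read_state()["position"]
env.move_straight([q[0],q[1],.26],rate=.12)
env.move_straight([q[0]-.2,q[1]-.02,.32],rate=.2)
env.goto([.35,.45,.33],ori(-EZ,-1));rep("away")
t=env.grab_frame("top");s=env.grab_frame("scene")
a=cv2.resize(t["image"][105:295,250:370],None,fx=3.1,fy=3.1,interpolation=cv2.INTER_CUBIC)
b=cv2.resize(s["image"][130:340,200:360],None,fx=2.6,fy=2.8,interpolation=cv2.INTER_CUBIC)[:a.shape[0]]
b=cv2.copyMakeBorder(b,0,a.shape[0]-b.shape[0],0,0,cv2.BORDER_CONSTANT)
cv2.imwrite("pics/f.png",np.hstack([a,b]))
```

```text
True
again 30.375 [0.673 0.005 0.162] y 0.0039482834134383134 Fy -4.055745706434354 [-4.079 -0.044  3.068] 0.02433070753069228
open 31.1583 [0.672 0.005 0.162] y 0.0034748011597786287 Fy 0.1719208221532458 [ 0.176 -0.021 -0.35 ] 0.05226073645833394
away 35.075 [0.351 0.449 0.33 ] y -0.26411835212468554 Fy 0.362318679442076 [0.336 0.243 0.014] 0.05203370882808723
```

View pics/f.png

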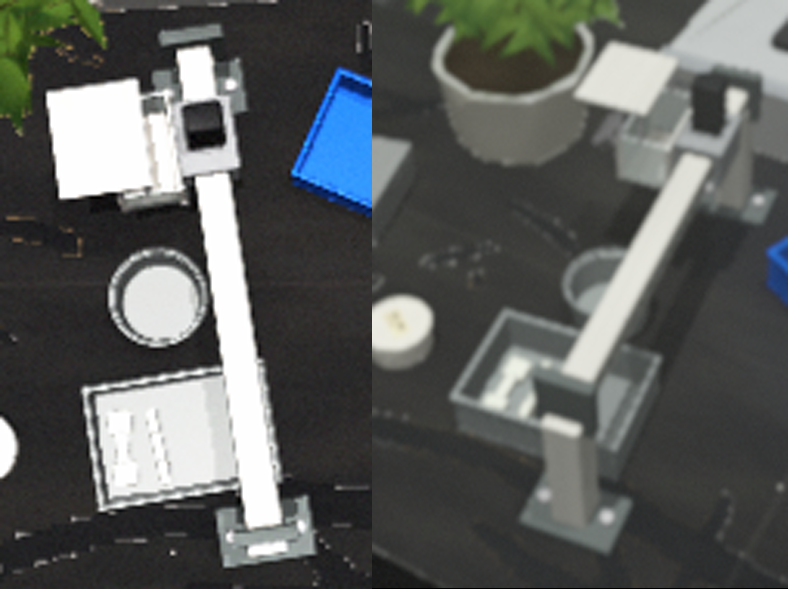

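The carriage hit the hard stop twice at the same place. Measured from the near foot plate, it is at about y = 0.113 m, so about 2 mm from home. The picture shows both specimens in the bin, the cup empty and shut, and nothing shifted, so I hand in.

```bash
python3 -c "
from workcell import env
print(env.close_job())"
```

```text
the job is handed in; nothing more can be done
None
```

I've handed the job in: the last picture shows both specimens in the grey bin, and the empty, shut cup is back against the far stop (about 2 mm from home, as measured); no verdict came back.

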